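# Tip the reference block into its recess and flip the case shut

## Robot

A 6-joint arm with a two-finger parallel gripper is mounted at the origin on a cart in front of the work surface, level with it; the furniture and walls round the work are solid. World frame = base frame: x ahead of the robot, y to its left, z up, the work surface at z = 0. Lengths are in m, angles in rad, forces in N, time in s.
With the tool pointing down it reaches from about 0.3 to 0.775 m from the base axis. Payload 14.6 kg.
Tool frame: the origin (TCP) lies midway between the tips of the shut fingers; the grasp point (between the pads) lies 19 mm behind it (ctrl.tcp_to_grasp is the z of the grasp point in the tool frame, in m); z points along the fingers, y is the line along which they close (so a half turn about z gives the same grasp; the last joint's range is limited). The gripper opens to 94 mm and grips with 3 to 60 N. Pads are 16 mm wide; open, the fingers measure 119 mm over their backs; the gripper's body (75 mm by 177 mm) begins 78 mm behind the grasp point.
Start: joints at [1.206, 0.3, 1.521, -0, 1.321, -0.067], TCP at [0.161, 0.526, 0.205] pointing down, gripper open.
Joint ranges: [-3.03, 3.03], [-0.79, 2.21], [0.23, 2.52], [-1.04, 4.18], [0, 3.07], [-2.55, 2.55]. Speed limits (rad/s): [2.22, 2.22, 2.57, 3.14, 3.14, 3.14].

## Interface

Orientations are given as [roll, pitch, yaw] about the fixed x, y, z axes, in that order (R = Rz(yaw) Ry(pitch) Rx(roll)).
In Python, from station import monitor, camera, ctrl gives the robot as it stands.
- The arm moves only by the tool apply_moves, never from a script. Its argument "plan" is one flat list of numbers, 4 for each row, row after row: the shift along the tool's x, y, z in mm, then the turn about the tool's z in rad. In form: [dx, dy, dz, spin, dx, dy, dz, spin, ...]. A call has 1 to 20 rows; each row shifts and turns the commanded pose from where the row before left it, along the tool's axes as they then stand; what a row does not reach is not made up. A row lasts 1/10 s, in which the tool goes at most 50 mm and 8.59 degrees, less where a joint would pass 70% of its speed; a pose out of reach is approached as far as the arm can. A call is refused whole if a number of a shift passes 50 or a number of a turn 0.15, either way. A call with a gripper value outside its range is refused whole. "hand" is the gripper command: -1 is shut, 1 is fully open, values between are in proportion, set as the call begins (left out, the last holds). The fingers move at their own pace and stop on an object; "squeeze" is the grip in N (left out, the last holds). Time passes only in rows, so rows that do not move let the fingers close. It gives the time, the measured TCP pose, the force, the opening and the grip force at its end, in the units of the state.
- monitor.get_obs(): the state, without advancing time (a new reading comes with each control period).
- camera(name): name is "scene" or "top" or "wrist"; returns a dict with "image" (384x512x3 uint8, red, green, blue), "range_z" (384x512 float32, m along the optical axis (not along the pixel's ray), 0 where there is no reading), "mtx" (3x3 intrinsics, pixels), "rvec" (rotation vector, rad) and "tvec" (3), from world to camera coordinates, as OpenCV has them. Camera axes: x right, y down, z forward; pixel columns grow to the right and rows downward; lengths in m; the calibration is good to about 2 mm. The wrist camera is an equidistant fisheye: a pixel r from the principal point sees the ray r / f radians off the axis. A picture is of the moment at which its call begins.
- ctrl.hand_in(): hands the job in; it is judged then, once.
The state is a dict: "time_s": time; "qpos": joint angles; "joint_vel": joint speeds; "tau": joint torques, N m; "ee_pos": TCP position; "eef_rot": TCP orientation; "force": force on the tool from outside, world axes, zero at the start; "moment": the same for the moment, N m; "grip_width": finger opening in m; "grip_force": force on a finger pad.
Only numpy, scipy, OpenCV 4.12 (cv2) and the standard library are available. Lean on these libraries where they do the work, as an engineer would, in place of code of your own. Each camera call takes 0.05 s, during which the arm holds its last target. There are 200 camera calls.

## Task

Put the hardness reference block away: push it over with the fingertips so that its marked test face comes up, nudge it home until it lies flat in the fitted foam recess of its case, then push the lid over and press it fully shut. Only push and press: do not lift the block or the case, do not shove the case out of its place, and leave the things round about as they are.

Things in the scene. Friction and masses are not known exactly. Their poses are not given: they have to be found in the camera images.
- case: Black case, open, loose, 0.5 kg, 84 (x) x 92 (y) x 29 mm shut. Origin: centre of underside; z up, x from front edge (faces the robot) to hinge. Tray: walls 4 mm, rim 17 mm above the table, grey foam top at 15 mm. Recess in its middle 64 (x) x 38 (y) mm, floor at 8 mm; foam beyond it to y = +-42 mm, with a finger notch 22 mm wide (x), 10 mm deep (y), in the middle of either long side.
- case_lid (a joint): Lid of the case, rad: 0 = fully shut, 1.92 = fully open (leaning back past upright, 1.57). Hinge axis along the case's y, at x = +44 mm, z = 17 mm in the case's frame. The lid is a 12 mm deep, 92 mm wide foam-lined shell; its outer face is 29 mm above the table when shut. The hinge is stiff: the lid stays at whatever angle it is left and must be pushed all the way down.
- lid_edge (a point): Middle of the lid's free edge (half-way through its 12 mm depth), 86 mm from the hinge. Its z axis is the lid's outward normal (up when shut), its x points from the free edge to the hinge.
- block_center (a point): Centre of the steel block, 35 (x) x 60 (y) x 10 mm (z, out of the marked test face), 0.14 kg. At the start it stands on a long narrow side in the recess near its +y wall: 60 mm along the case's x, 35 mm up (top 43 mm over the table), test face to the case's +y. Tipped to -y it comes to lean on the recess's -y edge (raised edge about 25 mm over the table); home, its top is at 18 mm.
- round_block: Bystander: round steel reference block, 52 mm across, 12 mm high, lying flat. Origin: centre of its underside.
- loupe: Bystander: small black loupe standing upright, 36 mm across, 36 mm high. Origin: centre of its underside.
- specimen: Bystander: dark round mounted specimen, 30 mm across, 18 mm high. Origin: centre of its underside.
- block: The same reference block; origin: centre of the broad face opposite the test face, axes as at its centre.
Things that resemble listed ones, but are neither listed nor needed, are in the scene too. What is shaped like the block but blue or red is not meant.

How it is judged:
On the way, in this order (a step that is already met when the one before it is completed fails the run):
1. the block lies flat in the recess, test face up, while the lid is still open (angle between block_center's own z axis and vertical below 0.08 rad and x of block_center in the frame of case between -0.006 and 0.006 m and y of block_center in the frame of case between -0.006 and 0.006 m and z of block_center in the frame of case between 0.01 and 0.0155 m and value of joint case_lid above 1 rad), for 0.2 s.
2. the lid is shut over the block (angle between block_center's own z axis and vertical below 0.08 rad and x of block_center in the frame of case between -0.006 and 0.006 m and y of block_center in the frame of case between -0.006 and 0.006 m and z of block_center in the frame of case between 0.01 and 0.0155 m and value of joint case_lid below 0.06 rad), for 0.2 s.
At the end, for the whole second after the job is handed in: The block lies home in the recess, flat within 0.08 rad, test face up, the lid is within 0.06 rad of fully shut, the case stands level within 40 mm of where it stood, the bystanders within 15 mm, all at rest (all of step 2 and distance of case from where it was at the start of the episode below 0.04 m and angle between case's own z axis and vertical below 0.05 rad and linear speed of each of case, block below 0.02 m/s and distance of each of round_block, loupe, specimen from where it was at the start of the episode below 0.015 m); the robot touches nothing.
It fails at once if the block is lifted (its centre rises more than 14 mm) (height (world z) of block_center above 0.0395 m).
It fails at once if the case is lifted or tipped (height (world z) of case above 0.012 m or angle between case's own z axis and vertical above 0.25 rad).
It fails at once if the case is shoved more than 40 mm out of its place (distance of case from where it was at the start of the episode above 0.04 m).
It fails at once if a bystander (round block, loupe or specimen) is moved more than 15 mm (distance of any of round_block, loupe, specimen from where it was at the start of the episode above 0.015 m).
It also fails if it takes over 59 s, if anything falls off the work surface, if the arm or the gripper's body presses on something with over 40 N, if the wrist force passes 120 N, or if a joint passes its speed limit or range.

## Working session

There is one attempt and no reset: what is moved stays moved. The work goes in short steps, Python scripts to look and compute and a tool call to move; the robot and the scene stay as the last step left them, time stands still between calls to the robot, and variables do not carry over. Pictures are saved under pics/ and viewed, at most 10 in all, crops included, and the job is handed in when it is done.

Besides the shell and the picture viewer there is one more tool, called after ">>>" in YAML: its name, and indented under it one key for each argument. apply_moves: Moves the arm, as the interface text tells. Its arguments: {"type":"object","properties":{"plan":{"type":"array","items":{"type":"number"}},"hand":{"type":"number"},"squeeze":{"type":"number"}},"required":["plan"]}

```bash
ls; mkdir -p pics; cat > h.py <<'E'
import numpy as np, cv2
from station import monitor, camera, ctrl
def pts(c):
    z=c["range_z"]; K=c["mtx"]; v,u=np.mgrid[0:z.shape[0],0:z.shape[1]]
    P=np.stack([(u-K[0,2])/K[0,0]*z,(v-K[1,2])/K[1,1]*z,z],-1)
    R=cv2.Rodrigues(np.array(c["rvec"],float))[0]
    W=(P-np.array(c["tvec"]).reshape(3))@R; W[z<=0]=np.nan
    return W
def save(c,n): cv2.imwrite("pics/"+n+".png",c["image"][...,::-1])
E
python3 - <<'E'
from h import *
o=monitor.get_obs(); print({k:np.round(v,3) for k,v in o.items()})
for n in("scene","top"):
    c=camera(n); save(c,n+"0"); np.savez("pics/"+n,**c); print(n,c["mtx"],c["rvec"],c["tvec"])
a=cv2.imread("pics/scene0.png");
E
```

```text
pics
{'time_s': np.float64(0.0), 'qpos': array([ 1.206,  0.3  ,  1.522, -0.   ,  1.321, -0.067]), 'joint_vel': array([ 0.   ,  0.001, -0.   ,  0.   , -0.001,  0.   ]), 'tau': array([-2.0000e-03, -5.3181e+01, -3.5273e+01,  7.1000e-02,  2.4000e-02,
       -0.0000e+00]), 'ee_pos': array([0.161, 0.526, 0.205]), 'eef_rot': array([-3.14 , -0.   ,  2.844]), 'force': array([0.181, 0.112, 0.924]), 'moment': array([ 0.01 ,  0.021, -0.044]), 'grip_force': np.float64(0.0), 'grip_width': np.float64(0.094)}
scene [[424.99630218   0.         259.53398577]
 [  0.         424.99630218 195.42318346]
 [  0.           0.           1.        ]] [ 2.26692613 -0.66751262  0.28635822] [-0.38226102  0.24827093  0.65925418]
top [[422.20666323   0.         263.5427046 ]
 [  0.         422.20666323 181.64778919]
 [  0.           0.           1.        ]] [ 2.15424329 -2.12460224  0.10750235] [0.05836013 0.51943319 1.03601905]
```

View pics/scene0.png

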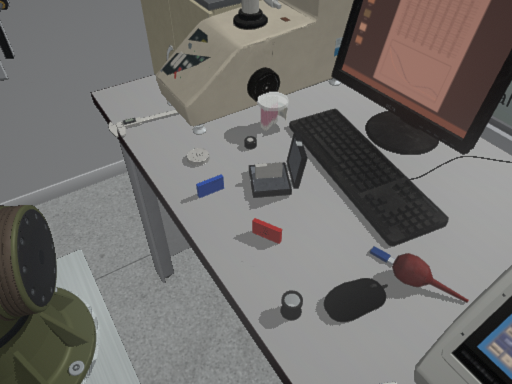

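View pics/top0.png

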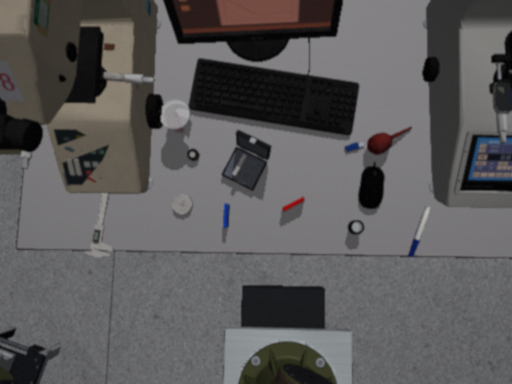

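The scene view shows the open case at (270,178) and the top view shows it at (248,163). Things that could be taken for the block, in scene pixels:
- the blue bar at (210,186), ruled out by colour
- the red bar at (267,231), ruled out by colour
- the steel bar standing in the case at about (265,168), which I choose

Next I take a close crop and the depth data.

```bash
python3 - <<'E'
from h import *
s=np.load("pics/scene.npz"); t=np.load("pics/top.npz")
a=cv2.resize(s["image"][125:210,230:320,::-1],None,fx=6,fy=6,interpolation=cv2.INTER_CUBIC)[:510]
b=cv2.resize(t["image"][125:197,215:277,::-1],None,fx=7,fy=7,interpolation=cv2.INTER_CUBIC)
H=max(a.shape[0],b.shape[0]); pad=lambda q:cv2.copyMakeBorder(q,0,H-q.shape[0],0,0,0)
m=np.hstack([pad(a),pad(b)]); m=cv2.resize(m,None,fx=.8,fy=.8); print(m.shape); cv2.imwrite("pics/crop.png",m)
W=pts(t); S=pts(s)
for n,W,pxs in(("top",W,[(248,163),(222,172),(258,188),(240,130),(270,155),(182,205),(193,155),(356,227),(300,220)]),("scene",S,[(270,190),(297,160),(198,156),(251,142),(291,303),(230,230)])):
    for u,v in pxs: print(n,u,v,np.round(W[v,u],3))
E
```

```text
(408, 779, 3)
top 248 163 [0.571 0.108 0.009]
top 222 172 [0.545 0.175 0.015]
top 258 188 [0.506 0.081 0.001]
top 240 130 [ 0.661  0.132 -0.   ]
top 270 155 [ 0.595  0.051 -0.002]
top 182 205 [0.458 0.277 0.011]
top 193 155 [0.589 0.252 0.016]
top 356 227 [ 0.408 -0.166  0.035]
top 300 220 [ 0.424 -0.029  0.   ]
scene 270 190 [0.533 0.079 0.017]
scene 297 160 [0.598 0.077 0.071]
scene 198 156 [0.458 0.268 0.013]
scene 251 142 [0.587 0.242 0.018]
scene 291 303 [ 0.403 -0.174  0.034]
scene 230 230 [0.412 0.041 0.   ]
```

View pics/crop.png

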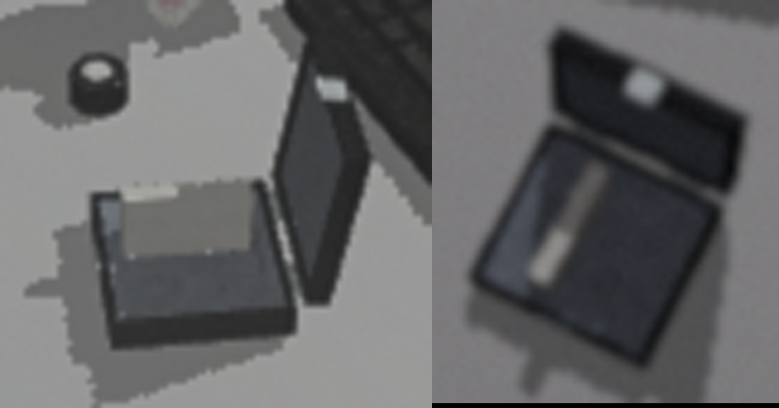

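The crop confirms the choice. The steel block stands on its long side near the case's +y wall, at about (185,220) in the left half and (570,225) in the right. The lid leans back beyond the hinge. Next I fit the poses.

```bash
python3 - <<'E'
from h import *
for n in("top","scene"):
    c=np.load(f"pics/{n}.npz"); W=pts(c); I=c["image"]
    near=(np.hypot(W[...,0]-.575,W[...,1]-.105)<.10)
    # case by height
    z=W[...,2]
    dark=I.max(-1)<110
    P=W[near&(z>.006)&(z<.024)]
    r=cv2.minAreaRect(P[:,:2].astype(np.float32)*1000); print(n,"tray",len(P),np.round(r[0],1),np.round(r[1],1),r[2])
    top=near&(z>.036)&(z<.048); b=W[top]
    # split block vs lid by case x along ~ direction
    ang=None
    br=I.min(-1)>95
    B=W[near&(z>.03)&(z<.05)&br]
    if len(B)>5:
        r=cv2.minAreaRect(B[:,:2].astype(np.float32)*1000); print(" block",len(B),np.round(r[0],1),np.round(r[1],1),r[2],np.round(B.mean(0),3),B[:,2].max())
    L=W[near&(z>.055)]; 
    q=L[L[:,2]>L[:,2].max()-.012]; print(" lid edge",len(L),np.round(q.min(0),3),np.round(q.max(0),3),q.mean(0).round(3))
    # line fit of lid points in xy
E
```

```text
top tray 1055 [592.7 110.7] [108.9 168.7] 72.87377166748047
 block 38 [547.1 136.2] [ 9.5 25.2] 58.70766830444336 [0.547 0.136 0.042] 0.04620561539095602
 lid edge 361 [0.589 0.049 0.097] [0.636 0.132 0.108] [0.613 0.09  0.101]
scene tray 1023 [560.1 112.1] [94.6 99. ] 65.35523986816406
 block 196 [559.4 125.4] [13.4 59.6] 63.15879821777344 [0.558 0.124 0.039] 0.04495603679906867
 lid edge 456 [0.587 0.046 0.094] [0.633 0.131 0.105] [0.609 0.084 0.1  ]
```

```bash
python3 - <<'E'
from h import *
for n in("top","scene"):
    c=np.load(f"pics/{n}.npz"); W=pts(c); I=c["image"];z=W[...,2]
    near=(np.hypot(W[...,0]-.56,W[...,1]-.112)<.075)
    # block angle from PCA
    B=W[near&(z>.034)&(z<.05)]; 
    y0=-.475; ex=np.array([np.cos(y0),np.sin(y0)])
    P=W[near&(z>.011)&(z<.022)&(I.max(-1)<75)]
    for yaw in(-.45,-.475,-.5):
        ex=np.array([np.cos(yaw),np.sin(yaw)]);ey=np.array([-ex[1],ex[0]])
        X=P[:,:2]@ex;Y=P[:,:2]@ey
        print(n,yaw,"X",np.percentile(X,[0,1,99,100]).round(4),"Y",np.percentile(Y,[0,1,99,100]).round(4))
    G=(near&(z>.032)&(z<.05)&(I.min(-1)>(95 if n=="scene" else 85)))
    G=cv2.morphologyEx(G.astype(np.uint8),cv2.MORPH_OPEN,np.ones((2,2))).astype(bool)
    B=W[G]
    vx,vy,x,y=cv2.fitLine(B[:,:2].astype(np.float32),cv2.DIST_HUBER,0,.001,.001).ravel(); t=(B[:,0]-x)*vx+(B[:,1]-y)*vy
    print(" block",len(B),np.arctan2(vy,vx),(x,y),t.min(),t.max(), B[:,2].max())
    L=W[(np.hypot(W[...,0]-.61,W[...,1]-.09)<.08)&(z>.05)&(z<.12)]
    # lid plane
    U,s,V=np.linalg.svd(L-L.mean(0),full_matrices=False); print(" lidplane n",V[2].round(3),s[2]/np.sqrt(len(L)))
E
```

```text
top -0.45 X [0.4067 0.4081 0.4984 0.499 ] Y [0.3022 0.3027 0.3926 0.3932]
top -0.475 X [0.3977 0.3992 0.4894 0.491 ] Y [0.3124 0.314  0.4036 0.4048]
top -0.5 X [0.3886 0.3898 0.4802 0.4828] Y [0.3224 0.3245 0.4148 0.4164]
 block 46 0.0 (np.float32(0.0), np.float32(0.0)) nan nan nan
 lidplane n [-0.884  0.426  0.192] 0.0029502037256834306
scene -0.45 X [0.4077 0.4079 0.4987 0.5031] Y [0.2972 0.2978 0.3901 0.3913]
scene -0.475 X [0.3985 0.3988 0.4901 0.4954] Y [0.3079 0.3091 0.4005 0.4017]
scene -0.5 X [0.3888 0.3891 0.4816 0.4875] Y [0.3184 0.3194 0.4113 0.4122]
 block 175 0.0 (np.float32(0.0), np.float32(0.0)) nan nan nan
 lidplane n [-0.894  0.41   0.178] 0.0028827490122896745
```

```bash
cat >> h.py <<'E'
YAW=-.45; C=np.array([.555,.116])
EX=np.array([np.cos(YAW),np.sin(YAW)]);EY=np.array([-EX[1],EX[0]])
def to_case(p): d=np.array(p)[...,:2]-C; return np.stack([d@EX,d@EY,np.array(p)[...,2]],-1)
def rot(o): return cv2.Rodrigues(np.zeros(3))[0] if 0 else __import__("scipy.spatial.transform",fromlist=["x"]).Rotation.from_euler("xyz",o["eef_rot"]).as_matrix()
def shift(t): # case-frame target -> tool mm
    o=monitor.get_obs(); w=np.array([*(C+t[0]*EX+t[1]*EY),t[2]])
    return ((w-o["ee_pos"])@rot(o)*1000).round(1), to_case(o["ee_pos"]).round(4)
E
python3 - <<'E'
from h import *
for n in("top","scene"):
    W=pts(np.load(f"pics/{n}.npz")); z=W[...,2]
    for x in np.arange(.25,.85,.1):
        row=[]
        for y in np.arange(-.1,.6,.1):
            m=(W[...,0]>x)&(W[...,0]<x+.1)&(W[...,1]>y)&(W[...,1]<y+.1)
            row.append(round(float(z[m].max()),2) if m.any() else None)
        print(n,round(x,2),row)
print(shift((0,.045,.2)))
E
```

```text
top 0.25 [0.01, 0.0, 0.0, 0.0, 0.01, 0.01, 0.01]
top 0.35 [0.01, 0.04, 0.04, 0.02, 0.01, 0.02, 0.02]
top 0.45 [0.04, 0.04, 0.05, 0.02, 0.53, 0.53, 0.34]
top 0.55 [0.01, 0.11, 0.11, 0.08, 0.59, 0.58, 0.2]
top 0.65 [0.03, 0.03, 0.03, 0.32, 0.59, 0.58, 0.21]
top 0.75 [0.03, 0.03, 0.03, 0.03, 0.47, 0.35, None]
scene 0.25 [0.0, 0.0, 0.0, 0.0, 0.0, 0.01, 0.01]
scene 0.35 [0.0, 0.04, 0.04, 0.01, 0.0, 0.02, 0.01]
scene 0.45 [0.04, 0.04, 0.04, 0.01, 0.14, 0.15, 0.14]
scene 0.55 [0.0, 0.1, 0.1, 0.08, 0.2, 0.2, 0.2]
scene 0.65 [0.03, 0.03, 0.03, 0.31, 0.31, 0.27, 0.21]
scene 0.75 [0.03, 0.03, 0.03, 0.03, 0.22, 0.22, 0.22]
(array([-503.4, -231.5,    5.1]), array([-0.5327,  0.1976,  0.205 ]))
```

>>> apply_moves:
  plan: [0, 0, 0, 0.077, 0, 0, 0, 0.077, -30, -16, 0, 0, -30, -16, 0, 0, -30, -16, 0, 0, -30, -16, 0, 0, -30, -16, 0, 0, -30, -16, 0, 0, -30, -16, 0, 0, -30, -16, 0, 0, -30, -16, 0, 0, -30, -16, 0, 0, -30, -16, 0, 0, -30, -16, 0, 0, -20, 5, 0, 0, -20, 5, 0, 0, -20, 5, 0, 0, -20, 5, 0, 0, -20, 5, 0, 0, 0, 0, 0, 0]
  hand: -1

```text
time_s: 2.1
ee_pos: [0.5035, 0.1741, 0.2047]
eef_rot: [-3.141, -0.001, 2.689]
force: [-0.4, 0.1, 0.8]
grip_width: 0.0005
grip_force: 0.0
```

```bash
python3 - <<'E'
from h import *
o=monitor.get_obs(); print(o["time_s"],o["ee_pos"].round(4),o["eef_rot"].round(3),o["grip_width"])
c=camera("wrist"); save(c,"wrist1"); np.savez("pics/wrist1",**c); print(c["mtx"],c["rvec"],c["tvec"]); print(shift((0,.045,.1)))
E
```

```text
2.1 [0.5035 0.1741 0.2047] [-3.141e+00 -1.000e-03  2.689e+00] 0.0005012830297449753
[[297.31863964   0.         253.81935467]
 [  0.         297.31863964 190.89676538]
 [  0.           0.           1.        ]] [-2.44579084 -1.5299301  -0.22535978] [-0.37687073 -0.39070072  0.2826676 ]
(array([-72.8,  15.5, 104.6]), array([-0.0727,  0.0298,  0.2047]))
```

View pics/wrist1.png

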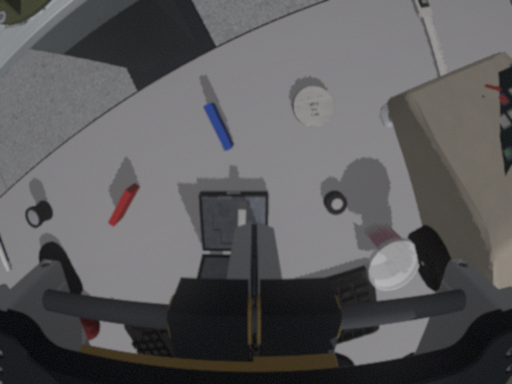

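The wrist view shows the tray's front edge from (201,192) to (267,190), with its sides running down the image, so the case is well aligned with the tool. The loupe or specimen is at (336,203), clear of the path. Next I refine the pose from those edges.

```bash
python3 - <<'E'
from h import *
c=np.load("pics/wrist1.npz"); K=c["mtx"]; R=cv2.Rodrigues(c["rvec"])[0]; t=c["tvec"].reshape(3)
v,u=np.mgrid[0:384,0:512].astype(float); a=(u-K[0,2])/K[0,0]; b=(v-K[1,2])/K[1,1]; r=np.hypot(a,b)+1e-9
d=np.stack([np.sin(r)*a/r,np.sin(r)*b/r,np.cos(r)],-1); o=-t@R; D=d@R
W=o+D/d[...,2:]*c["range_z"][...,None]; print("cam",to_case(o))
I=c["image"]; m=((I.max(-1)<70)).astype(np.uint8)[185:250,190:280]
g=I.max(-1).astype(int)
print("row215",g[215,193:212],g[215,258:275]); print("col230",g[183:205,230])
def cast(u_,v_,z): 
    p=D[int(round(v_)),int(round(u_))]; return o+p*(z-o[2])/p[2]
for uv in [(201,192),(267,191),(203,248),(268,230),(234,192)]: print(uv,to_case(cast(*uv,.017)).round(4),to_case(W[uv[1],uv[0]]).round(4))
N=to_case(W); near=(abs(N[...,0])<.06)&(abs(N[...,1])<.06)
rim=N[near&(N[...,2]>.012)&(N[...,2]<.021)]
print("rim",np.percentile(rim[:,0],[0,1,99]).round(4),np.percentile(rim[:,1],[0,1,99,100]).round(4))
for x0 in(-.03,-.015,0): 
    q=rim[abs(rim[:,0]-x0)<.006]; print(x0,q[:,1].min().round(4),q[:,1].max().round(4))
for y0 in(-.035,-.02,0,.02,.035):
    q=rim[abs(rim[:,1]-y0)<.006]; print(y0,q[:,0].min().round(4))
B=N[near&(N[...,2]>.037)&(N[...,2]<.05)]; print("blocktop",len(B),B.min(0).round(4),B.max(0).round(4))
E
```

```text
cam [-0.15568258  0.03021821  0.38332737]
row215 [96 99 95 98 99 93 80 54 36 47 64 68 70 69 70 69 72 71 69] [ 97  98  97 100 103 102  91  68  53  68 103 127 133 136 133 135 136]
col230 [99 97 96 98 97 97 95 88 80 78 72 57 49 64 79 82 76 72 69 69 72 70]
(201, 192) [-0.044  -0.0389  0.017 ] [-0.0415 -0.0404  0.0089]
(267, 191) [-0.0451  0.0468  0.017 ] [-0.041   0.0475  0.0035]
(203, 248) [ 0.0379 -0.0415  0.017 ] [ 0.0387 -0.0417  0.0155]
(268, 230) [0.0098 0.0488 0.017 ] [-0.0807  0.0387  0.2174]
(234, 192) [-0.0439  0.0043  0.017 ] [-0.0428  0.004   0.0134]
rim [-0.0434 -0.0418  0.0458] [-0.0438 -0.0429  0.0471  0.0475]
-0.03 -0.0429 0.0471
-0.015 -0.0437 0.0473
0 -0.0437 0.0475
-0.035 -0.0418
-0.02 -0.0418
0 -0.0434
0.02 -0.0419
0.035 -0.0417
blocktop 331 [-0.0306 -0.0433  0.037 ] [0.0548 0.019  0.05  ]
```

>>> apply_moves:
  plan: [-18.5, 7.5, 0, 0, -18.5, 7.5, 0, 0, -18.5, 7.5, 0, 0, -18.5, 7.5, 0, 0, 0, 0, 30, 0, 0, 0, 30, 0, 0, 0, 30, 0, 0, 0, 30, 0, 0, 0, 25, 0, 0, 0, 15, 0, 0, 0, 10, 0, 0, 0, 0, 0]

```text
time_s: 3.35
ee_pos: [0.5815, 0.1695, 0.0349]
eef_rot: [-3.141, -0.001, 2.69]
force: [0.3, 0.4, 0.6]
grip_width: 0.0002
grip_force: 0.0
```

```bash
sed -i 's/C=np.array(\[.555,.116\])/C=np.array([.556,.118])/' h.py; python3 - <<'E'
from h import *
print(shift((0,.03,.034)), monitor.get_obs()["force"].round(2))
c=camera("scene"); a=cv2.resize(c["image"][110:215,220:330,::-1],None,fx=5,fy=5,interpolation=cv2.INTER_CUBIC); cv2.imwrite("pics/s2.png",a)
E
```

```text
(array([  0.5, -27.4,   0.9]), array([0.0006, 0.0574, 0.0349])) [0.28 0.4  0.59]
```

View pics/s2.png

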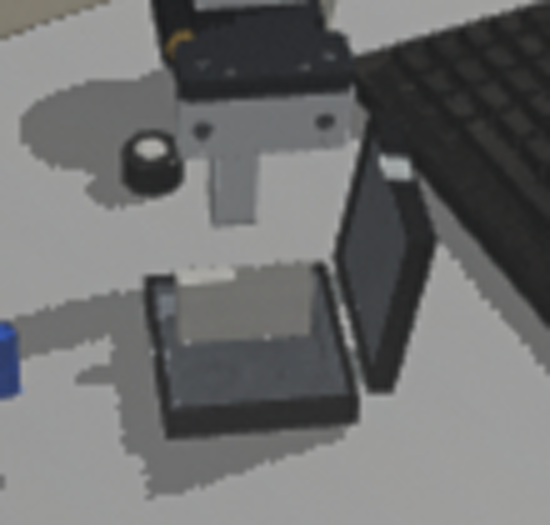

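The finger tip is at (232,220), behind the block on its +y side, lined up with its middle and clear of the lid. Now I push toward -y.

>>> apply_moves:
  plan: [0, -10, 0, 0, 0, -10, 0, 0, 0, -4, 0, 0, 0, -3, 0, 0, 0, -3, 0, 0, 0, -3, 0, 0, 0, -3, 0, 0, 0, 0, 0, 0]

```text
time_s: 4.2
ee_pos: [0.5662, 0.1368, 0.0355]
eef_rot: [-3.142, 0.0, 2.69]
force: [0.3, -0.2, -0.6]
grip_width: 0.0004
grip_force: 0.0
```

```bash
cat >> h.py <<'E'
def blk(n="scene"):
    c=camera(n); N=to_case(pts(c)); I=c["image"]
    m=(abs(N[...,0])<.034)&(abs(N[...,1])<.05)&(I.min(-1)>88)&(N[...,2]<.055)&(N[...,2]>.005); P=N[m]
    print(n,len(P),"pct5",np.percentile(P,5,axis=0).round(4),"pct95",np.percentile(P,95,axis=0).round(4))
    cl=P[P[:,2]>.009]
    U,s,V=np.linalg.svd(P-P.mean(0),full_matrices=False); print(" normal",V[2].round(3),"mean",P.mean(0).round(4)); return c
E
python3 - <<'E'
from h import *
blk(); print(shift((0,.03,.034)))
E
```

```text
scene 414 pct5 [-0.0286 -0.0022  0.0105] pct95 [0.0258 0.0133 0.0487]
 normal [-0.136 -0.986 -0.091] mean [-0.0018  0.0035  0.0309]
(array([0.9, 8.6, 1.4]), array([0.0009, 0.0214, 0.0354]))
```

>>> apply_moves:
  plan: [0, -3, 0, 0, 0, -3, 0, 0, 0, -3, 0, 0, 0, -3, 0, 0, 0, 0, 0, 0]

```text
time_s: 4.75
ee_pos: [0.5609, 0.1258, 0.0355]
eef_rot: [-3.141, -0.0, 2.689]
force: [0.8, 0.7, 0.1]
grip_width: 0.0001
grip_force: 0.0
```

```bash
python3 - <<'E'
from h import *
c=blk(); print(shift((0,.03,.034)))
a=cv2.resize(c["image"][110:215,220:330,::-1],None,fx=5,fy=5,interpolation=cv2.INTER_CUBIC); cv2.imwrite("pics/s3.png",a)
E
```

```text
scene 411 pct5 [-0.0293 -0.029   0.0136] pct95 [0.0245 0.0356 0.0501]
 normal [-0.067  0.124  0.99 ] mean [-0.004  -0.007   0.0232]
(array([ 1.1, 20.6,  1.5]), array([0.001 , 0.0094, 0.0355]))
```

View pics/s3.png

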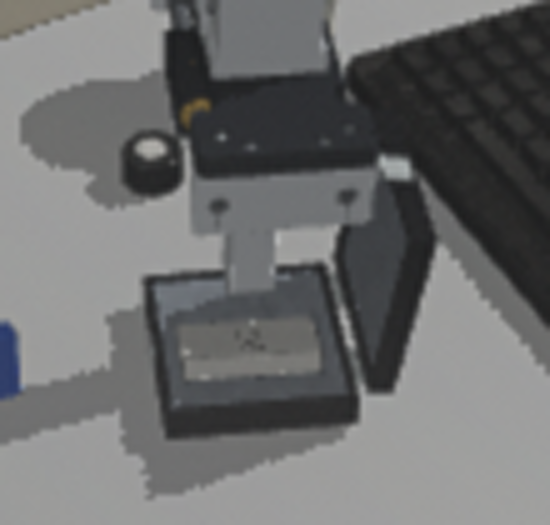

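The block has tipped over, with its marked face up at (250,340), and leans on the -y edge. Next I go over it to the -y side and push toward +y.

>>> apply_moves:
  plan: [0, 0, -20, 0, 0, 0, -20, 0, 0, -20, 0, 0, 0, -25, 0, 0, 0, -25, 0, 0, 0, 0, 20, 0, 0, 0, 20, 0, 0, 0, 10, 0, 0, 0, 6, 0, 0, 0, 0, 0]

```text
time_s: 5.8
ee_pos: [0.5304, 0.0634, 0.0191]
eef_rot: [-3.141, -0.001, 2.69]
force: [-0.9, 0.0, -0.7]
grip_width: 0.0005
grip_force: 0.0
```

```bash
python3 - <<'E'
from h import *
print(shift((0,-.043,.0195)))
blk("top");blk()
E
```

```text
(array([ 0.7, 17.3, -0.4]), array([ 0.0007, -0.0603,  0.0191]))Traceback (most recent call last):
  File "<stdin>", line 3, in <module>
  File "h.py", line 20, in blk
    print(n,len(P),"pct5",np.percentile(P,5,axis=0).round(4),"pct95",np.percentile(P,95,axis=0).round(4))
                          ~~~~~~~~~~~~~^^^^^^^^^^^^
    return _quantile_unchecked(
        a, q, axis, out, overwrite_input, method, keepdims, weights)
    return _ureduce(a,
                    func=_quantile_ureduce_func,
    ...<5 lines>...
                    overwrite_input=overwrite_input,
                    method=method)
    r = func(a, **kwargs)
    result = _quantile(arr,
                       quantiles=q,
    ...<2 lines>...
                       out=out,
                       weights=wgt)
    slices_having_nans = np.isnan(arr[-1, ...])
                                  ~~~^^^^^^^^^
IndexError: index -1 is out of bounds for axis 0 with size 0
```

>>> apply_moves:
  plan: [0, 8, 0, 0, 0, 8, 0, 0, 0, 3, 0, 0, 0, 3, 0, 0, 0, 3, 0, 0, 0, 3, 0, 0, 0, 0, 0, 0]

```text
time_s: 6.55
ee_pos: [0.5428, 0.0887, 0.0194]
eef_rot: [3.142, -0.0, 2.69]
force: [-0.0, 1.0, -1.2]
grip_width: 0.0002
grip_force: 0.0
```

```bash
python3 - <<'E'
from h import *
c=blk(); print(shift((0,-.031,.0195)))
a=cv2.resize(c["image"][110:215,220:330,::-1],None,fx=5,fy=5,interpolation=cv2.INTER_CUBIC); cv2.imwrite("pics/s4.png",a)
E
```

```text
scene 300 pct5 [-0.0301 -0.0471  0.0136] pct95 [0.0241 0.035  0.0502]
 normal [-0.058 -0.356 -0.933] mean [-0.0082 -0.0183  0.0267]
(array([ 0.9,  1.3, -0.1]), array([ 0.0009, -0.0323,  0.0194]))
```

View pics/s4.png

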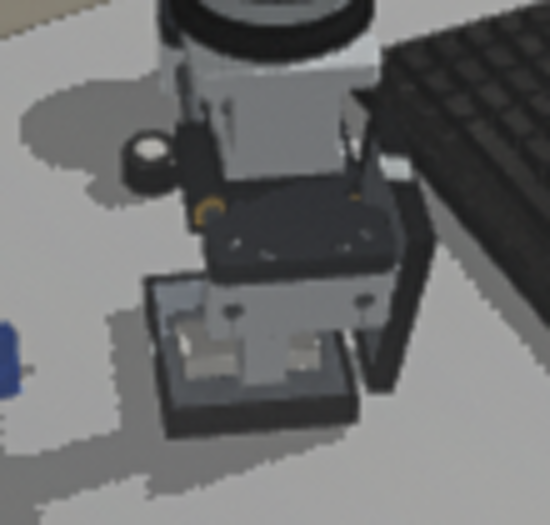

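The finger at (265,370) is against the block's raised -y edge, whose side face is still visible at (210,362). I keep nudging.

>>> apply_moves:
  plan: [0, 2, 0, 0, 0, 2, 0, 0, 0, 2, 0, 0, 0, 0, 0, 0]

```text
time_s: 7.0
ee_pos: [0.5454, 0.0941, 0.0195]
eef_rot: [3.142, 0.0, 2.69]
force: [-0.4, -0.6, -1.3]
grip_width: 0.0005
grip_force: 0.0
```

```bash
python3 - <<'E'
from h import *
c=camera("scene"); N=to_case(pts(c)); I=c["image"]
for lo,hi in((-.029,-.014),(.012,.026)):
    m=(N[...,0]>lo)&(N[...,0]<hi)&(abs(N[...,1])<.04)&(I.min(-1)>88)&(N[...,2]<.035)
    P=N[m]; print(len(P)); 
    for y in np.arange(-.03,.03,.005):
        q=P[(P[:,1]>y)&(P[:,1]<=y+.005)]
        if len(q)>1: print("  y %.3f z %.4f n %d"%(y+.0025,np.median(q[:,2]),len(q)))
print(shift((0,-.031,.0195)))
E
```

```text
191
  y -0.028 z -0.8639 n 4
  y -0.022 z 0.0158 n 28
  y -0.017 z 0.0211 n 25
  y -0.012 z -0.4138 n 14
  y -0.007 z 0.0213 n 13
  y -0.002 z 0.0201 n 11
  y 0.003 z -0.8516 n 14
  y 0.008 z -0.8545 n 12
  y 0.013 z 0.0166 n 8
  y 0.018 z -0.8593 n 7
  y 0.023 z -0.4218 n 8
  y 0.028 z 0.0140 n 17
45
  y -0.022 z 0.0187 n 19
  y -0.017 z 0.0233 n 10
  y -0.012 z 0.0230 n 5
  y -0.007 z 0.0219 n 7
(array([ 0.9, -4.7, -0.1]), array([ 0.0009, -0.0263,  0.0194]))
```

>>> apply_moves:
  plan: [0, 2, 0, 0, 0, 2, 0, 0, 0, 1, 0, 0, 0, 0, 0, 0]

```text
time_s: 7.45
ee_pos: [0.5475, 0.0985, 0.0194]
eef_rot: [3.142, 0.0, 2.69]
force: [-0.4, 0.7, -0.3]
grip_width: 0.0005
grip_force: 0.0
```

```bash
cat >> h.py <<'E'
def prof(n="scene"):
    c=camera(n); N=to_case(pts(c)); I=c["image"]
    m=(abs(N[...,0])<.028)&(abs(N[...,1])<.04)&(I.min(-1)>85)&(N[...,2]<.035)&(N[...,2]>.005)
    P=N[m]; print(n,len(P),P[:,0].min(),P[:,0].max())
    for y in np.arange(-.03,.03,.005):
        q=P[(P[:,1]>y)&(P[:,1]<=y+.005)]
        if len(q)>1: print("  y %.3f z %.4f n %d"%(y+.0025,np.median(q[:,2]),len(q)))
    return c
E
python3 - <<'E'
from h import *
prof()
print(shift((0,-.031,.0195)))
E
```

```text
scene 244 -0.027983444727061272 0.027690826355157922
  y -0.028 z 0.0260 n 3
  y -0.022 z 0.0144 n 25
  y -0.017 z 0.0165 n 48
  y -0.012 z 0.0174 n 25
  y -0.007 z 0.0170 n 21
  y -0.002 z 0.0176 n 19
  y 0.003 z 0.0175 n 25
  y 0.008 z 0.0172 n 19
  y 0.013 z 0.0171 n 5
  y 0.018 z 0.0157 n 2
  y 0.023 z 0.0129 n 4
  y 0.028 z 0.0147 n 10
(array([ 0.8, -9.7, -0.1]), array([ 0.0009, -0.0213,  0.0194]))
```

>>> apply_moves:
  plan: [0, 0, -20, 0, 0, 0, -40, 0, 0, 0, -40, 0, 0, 0, -30, 0, 25, -20, -10, 0, 25, -20, 0, 0, 0, -20, 0, 0, 0, 0, 0, 0]

```text
time_s: 8.3
ee_pos: [0.4756, 0.0652, 0.1599]
eef_rot: [3.141, 0.001, 2.689]
force: [0.2, -0.1, 0.5]
grip_width: 0.0005
grip_force: 0.0
```

```bash
python3 - <<'E'
from h import *
c=prof(); print(shift((.1,0,.16)))
N=to_case(pts(c)); m=(N[...,0]>.03)&(N[...,0]<.10)&(abs(N[...,1])<.035)&(N[...,2]>.03)&(N[...,2]<.115)
for z in np.arange(.03,.115,.01):
    q=N[m&(N[...,2]>=z)&(N[...,2]<z+.01)]
    if len(q): print(round(z+.005,3),np.percentile(q[:,0],[2,50,98]).round(4),len(q))
a=cv2.resize(c["image"][110:215,220:330,::-1],None,fx=5,fy=5,interpolation=cv2.INTER_CUBIC); cv2.imwrite("pics/s5.png",a)
E
```

```text
scene 405 -0.027953292909027993 0.02795102002508106
  y -0.022 z 0.0153 n 40
  y -0.017 z 0.0168 n 60
  y -0.012 z 0.0176 n 40
  y -0.007 z 0.0176 n 36
  y -0.002 z 0.0171 n 40
  y 0.003 z 0.0176 n 37
  y 0.008 z 0.0180 n 40
  y 0.013 z 0.0173 n 30
  y 0.018 z 0.0137 n 3
  y 0.023 z 0.0145 n 6
  y 0.028 z 0.0141 n 19
(array([-148.8,   82.1,   -0. ]), array([-0.049 , -0.0817,  0.1598]))
0.035 [0.0497 0.051  0.0519] 37
0.045 [0.0513 0.0525 0.0539] 43
0.055 [0.0528 0.0541 0.0553] 41
0.065 [0.0544 0.0557 0.057 ] 46
0.075 [0.056  0.0573 0.0582] 42
0.085 [0.0577 0.0586 0.0601] 42
0.095 [0.0575 0.0648 0.0693] 35
0.105 [0.0546 0.0619 0.0673] 92
```

View pics/s5.png

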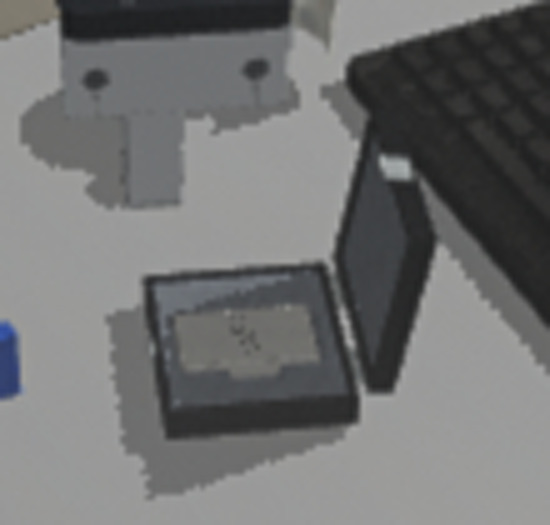

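The block lies flat at (250,340) with its marks up and its top at about 17.6 mm, and the case has not moved. Now I go behind the lid, over its top.

>>> apply_moves:
  plan: [-22, 12, 0, 0, -22, 12, 0, 0, -22, 12, 0, 0, -22, 12, 0, 0, -22, 12, 0, 0, -22, 12, 0, 0, -22, 10, 0, 0, 0, 0, 20, 0, 0, 0, 30, 0, 0, 0, 18, 0, 0, 0, 0, 0]

```text
time_s: 9.45
ee_pos: [0.6497, 0.0732, 0.088]
eef_rot: [-3.139, -0.004, 2.69]
force: [0.0, -0.4, 0.1]
grip_width: 0.0001
grip_force: 0.0
```

```bash
python3 - <<'E'
from h import *
print(shift((.0785,0,.091)),monitor.get_obs()["force"].round(2))
E
```

```text
(array([25.4, -0.5, -2.9]), array([0.1039, 0.0005, 0.088 ])) [ 0.01 -0.4   0.15]
```

>>> apply_moves:
  plan: [8, 0, -1, 0, 8, 0, -1, 0, 6, 0, -1, 0, 4, 0, -1, 0, 4, 0, -1, 0, 4, 0, -1, 0, 4, 0, -1, 0, 0, 0, 0, 0]

```text
time_s: 10.25
ee_pos: [0.6161, 0.0895, 0.0986]
eef_rot: [-3.142, -0.0, 2.69]
force: [0.4, -0.2, -0.9]
grip_width: 0.0004
grip_force: 0.0
```

```bash
cat >> h.py <<'E'
def chk():
    o=monitor.get_obs(); print("tcp",to_case(o["ee_pos"]).round(4),o["force"].round(2))
    c=camera("scene"); N=to_case(pts(c)); I=c["image"]
    f=N[(abs(N[...,1])<.06)&(abs(N[...,0])<.06)&(N[...,2]>.010)&(N[...,2]<.021)&(I.max(-1)<75)]
    print("front",np.percentile(f[:,0],[1]).round(4),"sides",np.percentile(f[:,1],[1,99]).round(4))
    return c,N
E
python3 - <<'E'
from h import *
chk()
E
```

```text
tcp [0.0665 0.0005 0.0986] [ 0.44 -0.23 -0.86]
front [-0.0415] sides [-0.0498  0.0426]
```

>>> apply_moves:
  plan: [5, 0, 1, 0, 5, 0, 1, 0, 6, 0, 2, 0, 5, 0, 0, 0, 5, 0, 1, 0, 5, 0, 1, 0, 5, 0, 1, 0, 5, 0, 2, 0, 5, 0, 2, 0, 0, 0, 0, 0]

```text
time_s: 11.3
ee_pos: [0.5744, 0.1097, 0.0871]
eef_rot: [-3.141, -0.001, 2.69]
force: [0.8, 1.0, 0.1]
grip_width: 0.0004
grip_force: 0.0
```

```bash
python3 - <<'E'
from h import *
c,N=chk()
a=cv2.resize(c["image"][90:215,210:340,::-1],None,fx=4,fy=4,interpolation=cv2.INTER_CUBIC); cv2.imwrite("pics/s6.png",a)
E
```

```text
tcp [0.0202 0.0005 0.0871] [0.78 0.96 0.12]
front [-0.0414] sides [-0.0498  0.0435]
```

View pics/s6.png

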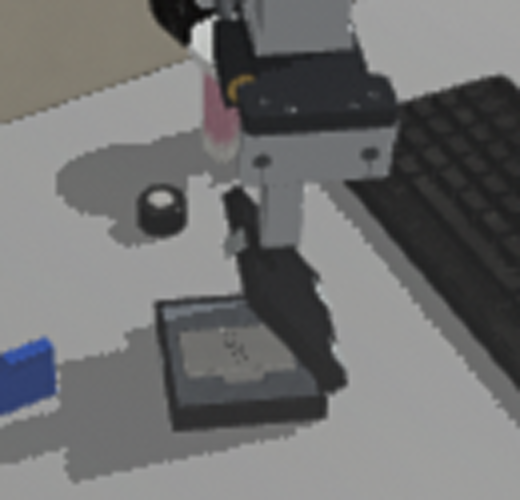

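The lid, with its free edge near (235,235), is at about 1 rad and following the finger. The case stays put. I continue along the arc.

>>> apply_moves:
  plan: [5, 0, 3, 0, 5, 0, 3, 0, 5, 0, 3, 0, 5, 0, 3, 0, 4, 0, 4, 0, 4, 0, 4, 0, 4, 0, 5, 0, 3, 0, 5, 0, 2, 0, 4, 0, 2, 0, 4, 0, 2, 0, 4, 0, 0, 0, 0, 0]

```text
time_s: 12.55
ee_pos: [0.5378, 0.1273, 0.0448]
eef_rot: [-3.141, -0.001, 2.69]
force: [-0.2, -0.8, 1.4]
grip_width: 0.0
grip_force: 0.0
```

```bash
python3 - <<'E'
from h import *
chk()
E
```

```text
tcp [-0.0205  0.0005  0.0448] [-0.19 -0.81  1.36]
front [-0.0415] sides [-0.0498  0.0384]
```

Now I press down.

>>> apply_moves:
  plan: [2, 0, 4, 0, 1, 0, 4, 0, 1, 0, 4, 0, 1, 0, 2, 0, 0, 0, 1, 0, 0, 0, 1, 0, 0, 0, 1, 0, 0, 0, 0, 0]

```text
time_s: 13.4
ee_pos: [0.5338, 0.1295, 0.0291]
eef_rot: [3.141, 0.0, 2.69]
force: [-3.2, -0.1, 7.6]
grip_width: 0.0004
grip_force: 3.9
```

>>> apply_moves:
  plan: [0, 0, 1, 0, 0, 0, 1, 0, 0, 0, 1, 0, 0, 0, 0, 0]

```text
time_s: 13.8
ee_pos: [0.534, 0.1297, 0.0282]
eef_rot: [3.141, 0.001, 2.69]
force: [-16.4, -2.0, 35.9]
grip_width: 0.0006
grip_force: 17.8
```

Firm contact at 28 mm and 36 N, so the lid is shut. Next I retreat and check.

>>> apply_moves:
  plan: [0, 0, -4, 0, 0, 0, -16, 0, 0, 0, -40, 0, 0, 0, -40, 0, 40, 0, -10, 0, 40, 0, 0, 0, 40, 0, 0, 0, 0, 0, 0, 0, 0, 0, 0, 0]

```text
time_s: 14.7
ee_pos: [0.4259, 0.1822, 0.1359]
eef_rot: [3.141, 0.001, 2.691]
force: [-0.2, 0.7, 0.4]
grip_width: 0.0009
grip_force: 0.0
```

```bash
python3 - <<'E'
from h import *
c,N=chk()
m=(abs(N[...,0])<.038)&(abs(N[...,1])<.038)&(N[...,2]>.01)&(N[...,2]<.06); P=N[m]
A=np.c_[P[:,:2],np.ones(len(P))]; print(len(P),np.linalg.lstsq(A,P[:,2],rcond=None)[0].round(4))
W=pts(c); 
for u,v in[(198,156),(251,142),(291,303)]: print(W[v,u].round(3))
a=cv2.resize(c["image"][90:215,180:340,::-1],None,fx=4,fy=4,interpolation=cv2.INTER_CUBIC); cv2.imwrite("pics/s7.png",a)
E
```

```text
tcp [-0.1451  0.0012  0.1359] [-0.25  0.71  0.38]
front [-0.0415] sides [-0.0499  0.0237]
804 [0.0005 0.0017 0.0289]
[0.459 0.27  0.011]
[0.587 0.242 0.018]
[ 0.404 -0.174  0.033]
```

View pics/s7.png

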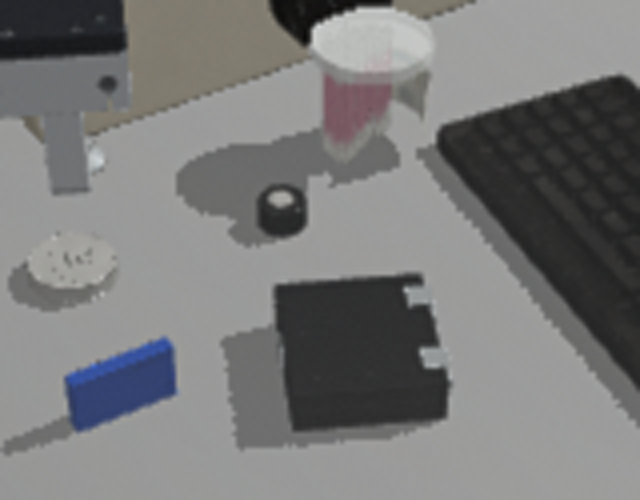

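The lid at (365,330) is shut, with its top level at 28.9 mm and no slope. The case and the three bystanders are where they were, so I hand in.

```bash
python3 -c "
from station import ctrl
print(ctrl.hand_in())"
```

```text
the job is handed in; nothing more can be done
None
```

The job is handed in: before the lid went over, the block lay flat in the recess with its test face up, the lid then measured level and fully shut, and the case and bystanders had not moved; the hand-in returned no verdict.

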